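# Load a feed roller into its cradle and bolt it in

### The job

Push the rubber feed roller slowly up the little ramp until it tips over the crest and lies against the end stop, never letting it run loose back down, and then push the slide bolt fully shut behind it. Only push with the fingers: do not lift the roller, keep it in its lane, and leave the other things on the table where they lie.

Things in the scene. Friction and masses are not known exactly. Their poses are not given: they have to be found in the camera images.
- ramp: Grey and bare-metal loading ramp fixed to the table, 290 x 112 mm. Origin: on the table surface under the lane's middle line. +x points up the ramp along the lane, +y to its left (the bolt's side), z up. Lane 85 mm wide between rails 9 mm above the deck. Deck: level landing 12 mm above the table at x -145 to -75 mm, 8 degree incline to the crest at x +65, then 4 degrees down to the stop.
- ramp_crest (a point): Crest of the ramp, middle of the lane, on the deck: ramp x +65, y 0, 32 mm above the table. A roller left on the incline below it rolls back to the landing; once past it, the roller rolls the last 30 mm to the stop by itself and stays. Same axes as the ramp.
- ramp_seat (a point): Where the roller's centre lies when it rests against the upright end stop: ramp x +95, y 0, 55 mm above the table. The stop is 80 mm high, its face at ramp x +120. Same axes as the ramp.
- ramp_foot (a point): Middle of the ramp's foot lip, at ramp x -148, y 0, 16 mm above the table (the lip's top, 4 mm above the landing). The foot is open behind it for the fingers. Same axes as the ramp.
- roller: Black rubber feed roller, 50 mm diameter, 80 mm long, with a 12 mm thick steel stub 6 mm long at each end, about 0.18 kg. Lies across the lane on the ramp's landing, its centre 25 mm above the deck. Origin: its centre; its y axis runs along the roller (as the ramp's y); x and z turn as it rolls.
- bolt (a joint): Slide bolt on the ramp's left, a 10 mm square bar at ramp x +60, 55 mm above the table, in a bracket (x 47 to 73, y 62 to 84 mm, 68 mm high). Slides along the ramp's -y. Value in m: 0 open (tip at y +60 mm), 0.046 shut (tip at y +14 mm, 5 mm clear behind the seated roller). Starts at 0 to 0.008, stays where left, takes 2 to 4 N. Shut too early it blocks the lane.
- bolt_tab (a point): Middle of the outer face of the bolt's upright thumb tab, a plate 26 mm wide (ramp x), 8 mm thick, reaching from 43 to 87 mm above the table. The point is 65 mm above the table, at ramp x +60; y +136 mm with the bolt fully open, y +90 mm when shut. Push it along the ramp's -y.
- screw_dish: Round metal screw dish, 77 mm across, 15 mm high, just to the right of the ramp's foot; origin at the centre of its underside. Leave alone.
- driver_a: Precision screwdriver, 156 mm long, 16 mm thick, lying to the right of the ramp's upper end; origin at the middle of its underside, y along it. Leave alone.
- tweezers_a: Steel tweezers, 123 mm long, 10 mm high, lying to the left of the ramp's foot; origin at the middle of their underside, y along them. Leave alone.

How it is judged:
By the outcome, as a careful person would: the job done as asked, in the order asked, and still so for the second after the job is handed in, with the robot touching nothing.
It also fails if it takes over 54 s, if anything falls off the work surface, if the arm or the gripper's body presses on something with over 40 N, if the wrist force passes 120 N, or if a joint passes its speed limit or range.

### The arm

A 6-joint arm with a two-finger parallel gripper is mounted at the origin on a cart in front of the work surface, level with it; the furniture and walls round the work are solid. World frame = base frame: x ahead of the robot, y to its left, z up, the work surface at z = 0. Lengths are in m, angles in rad, forces in N, time in s.
With the tool pointing down it reaches from about 0.3 to 0.825 m from the base axis. Payload 5.4 kg.
Tool frame: the origin (TCP) lies at the very end of the fingers, on their centre line; the grasp point (between the pads) lies 19 mm behind it (bot.tcp_to_grasp is the distance from the TCP to the grasp point, in m); z points along the fingers, y is the line along which they close (so a half turn about z gives the same grasp; the last joint's range is limited). The gripper opens to 92 mm and grips with 3 to 60 N. Pads are 20 mm wide; open, the fingers measure 128 mm over their backs; the gripper's body (75 mm by 189 mm) begins 69 mm behind the grasp point.
Start: joints at [-1.401, 0.158, 1.597, -0, 1.386, -0.21], TCP at [0.213, -0.534, 0.215] pointing down, gripper open.
Joint ranges: [-2.91, 2.91], [-0.94, 2.29], [0.18, 2.7], [-1.29, 4.43], [0.17, 2.64], [-3, 3]. Speed limits (rad/s): [2.57, 2.57, 3.14, 3.14, 3.14, 3.14].

### API

Orientations are given as a 3x3 rotation matrix whose columns are the frame's x, y, z axes.
In Python, from station import sensors, eyes, bot, trace gives the robot as it stands.
- The arm moves only by the tool jog_arm, never from a script. Its argument "motion" is a list of rows, each a list of 7 numbers: the shift along the tool's x, y, z normalised to -1 to 1, where 1 is 300 mm, then the turn, a rotation vector about the tool's x, y, z normalised to -1 to 1, where 1 is pi rad, then the opening, from 0 (shut) to 1 (fully open). In form: [[tx, ty, tz, wx, wy, wz, claw], ...]. A call has 1 to 20 rows; each row shifts and turns the commanded pose from where the row before left it, along the tool's axes as they then stand; what a row does not reach is not made up. A row lasts 1/10 s, in which the tool goes at most 50 mm and 8.59 degrees, less where a joint would pass 70% of its speed; a pose out of reach is approached as far as the arm can. A call with a number of a shift or a turn outside -1 to 1 is refused whole. A call with a gripper value outside its range is refused whole. The fingers move at their own pace and stop on an object; "force" is the grip in N (left out, the last holds). Time passes only in rows, so rows that do not move let the fingers close. It gives the time, the measured TCP pose, the force, the opening and the grip force at its end, in the units of the state.
- sensors.get_state(): the state, without advancing time (a new reading comes with each control period).
- eyes.grab_frame(name): name is "side" or "top"; returns the picture (420x560x3 uint8, red, green, blue); there is no depth.
- eyes.camera_model(name): a dict with "mtx" (3x3 intrinsics, pixels), "world_to_cam" (4x4, takes a point from world to camera coordinates). Camera axes: x right, y up, looking along -z (the intrinsics and any distortion apply to the point x, -y, -z); pixel columns grow to the right and rows downward; lengths in m; the calibration is good to about 2 mm. A picture is of the moment at which its call begins. camera_model takes no time and is no camera call.
- bot.sign_off(): hands the job in; it is judged then, once.
Trained networks look in the newest picture that a camera, given by its name, has taken for a name from the list of things; names that differ only in an ending like _2 or _b are one class to them, and where a whole thing is asked for, a point or a joint stands for the part that bears it (a point fixed in the world has none). Each returns a list of dicts, best first, with "confidence" (0 to 1); they miss things now and then, are a little off and sometimes report something else, mostly with a low value. They report only what shows in the picture. A call takes as long as a camera call.
- trace(camera, label): "pixels" (420x560 bool, what is visible of it) and "extent" ([left, top, right, bottom] in pixels, round what is visible of it).
The state is a dict: "time": time; "qpos": joint angles; "qvel": joint speeds; "tau": joint torques, N m; "ee_pos": TCP position; "orientation": TCP orientation; "ft_force": force on the tool from outside, world axes, zero at the start; "ft_torque": the same for the moment, N m; "gripper_width": finger opening in m; "gripper_force": force on a finger pad.
Only numpy, scipy, OpenCV 4.12 (cv2) and the standard library are available. Lean on these libraries where they do the work, as an engineer would, in place of code of your own. Each camera call takes 0.05 s, during which the arm holds its last target. There are 200 camera calls.

## Working session

There is one attempt and no reset: what is moved stays moved. The work goes in short steps, Python scripts to look and compute and a tool call to move; the robot and the scene stay as the last step left them, time stands still between calls to the robot, and variables do not carry over. Pictures are saved under pics/ and viewed, at most 12 in all, crops included, and the job is handed in when it is done.

Besides the shell and the picture viewer there is one more tool, called after "Emit:" as name(argument=value, ...), one argument or row to a line, values as JSON. jog_arm: Moves the arm, as the interface text tells. Scaled input: -1 to 1 covers 300 mm each way for a shift and pi rad each way for a turn. Its arguments: {"type":"object","properties":{"motion":{"type":"array","items":{"type":"array","items":{"type":"number","minimum":-1,"maximum":1}}},"force":{"type":"number"}},"required":["motion"]}

```bash
mkdir -p pics; ls; python3 - <<'E'
from station import sensors, eyes, bot, trace
import cv2,numpy as np
s=sensors.get_state();print(s['time'],s['ee_pos'],s['orientation'],s['gripper_width'])
for n in('top','side'):
    f=eyes.grab_frame(n);cv2.imwrite(f'pics/{n}0.png',f[:,:,::-1])
    m=eyes.camera_model(n);print(n,m)
    for l in('ramp','roller','bolt','screw_dish','driver_a','tweezers_a'):
        for r in trace(n,l)[:1]:
            p=r['pixels'];ys,xs=np.nonzero(p);print(l,r['confidence'],r['extent'],xs.mean(),ys.mean(),cv2.minAreaRect(np.c_[xs,ys].astype(np.float32)))
E
```

```text
pics
0.0 [ 0.21305459 -0.53340757  0.21363014] [[ 9.28736208e-01  3.70741101e-01 -3.01660452e-04]
 [ 3.70741012e-01 -9.28734501e-01  1.82463052e-03]
 [ 3.96303059e-04 -1.80643833e-03 -9.99998290e-01]] 0.09158912847541482
top {'mtx': array([[538.71470674,   0.        , 269.7472486 ],
       [  0.        , 538.71470674, 218.49078896],
       [  0.        ,   0.        ,   1.        ]]), 'world_to_cam': array([[ 2.63473625e-02, -9.99649799e-01,  2.46891785e-03,
         1.62821187e-01],
       [ 9.95758295e-01,  2.64624333e-02,  8.81201317e-02,
        -5.24150912e-01],
       [-8.81546055e-02,  1.36712376e-04,  9.96106795e-01,
        -9.75254450e-01],
       [ 0.00000000e+00,  0.00000000e+00,  0.00000000e+00,
         1.00000000e+00]])}
ramp 0.61 [164.5, 175.3, 325.6, 283.8] 232.1877240143369 224.95642921146953 ((241.07839965820312, 242.25189208984375), (157.58413696289062, 102.58348846435547), 12.692666053771973)
roller 0.95 [288.1, 207.9, 320.5, 258.7] 301.23773898586865 231.20448877805487 ((301.1243896484375, 231.4195098876953), (26.540353775024414, 50.21714401245117), 12.094757080
[... 1344 characters left out ...]
1875, 28.16009521484375), 16.699243545532227)
bolt 0.79 [304.5, 230.0, 340.9, 264.9] 327.283203125 247.056640625 ((325.9861145019531, 249.57818603515625), (28.58639144897461, 36.29228973388672), 73.49563598632812)
screw_dish 0.63 [233.4, 185.2, 272.6, 206.7] 253.34825174825176 194.71328671328672 ((253.5, 195.0), (22.0, 37.0), 90.0)
driver_a 0.62 [194.9, 231.6, 213.7, 254.4] 202.6927374301676 244.79888268156424 ((202.96560668945312, 245.36468505859375), (9.820638656616211, 24.788646697998047), 61.69924545288086)
tweezers_a 0.54 [356.8, 216.5, 378.0, 246.8] 366.4384236453202 229.79310344827587 ((366.9200439453125, 229.44000244140625), (8.800000190734863, 35.20000076293945), 36.869895935058594)
```

```bash
python3 - <<'E'
import cv2
a=cv2.imread('pics/top0.png');b=cv2.imread('pics/side0.png')
cv2.imwrite('pics/a.png',cv2.resize(a[130:320,120:370],None,fx=3.1,fy=3.1,interpolation=cv2.INTER_CUBIC))
cv2.imwrite('pics/b.png',cv2.resize(b[150:320,170:400],None,fx=3.4,fy=3.4,interpolation=cv2.INTER_CUBIC))
E
```

```text
(no output)
```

View pics/a.png

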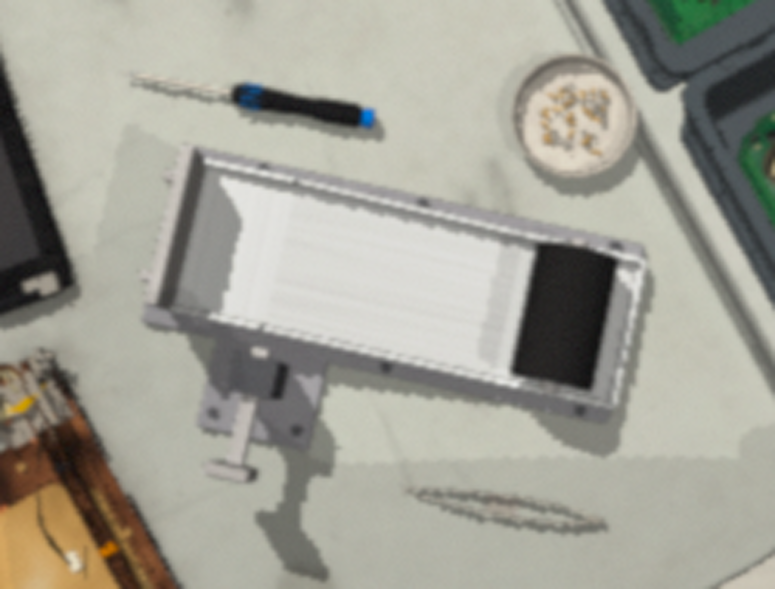

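View pics/b.png

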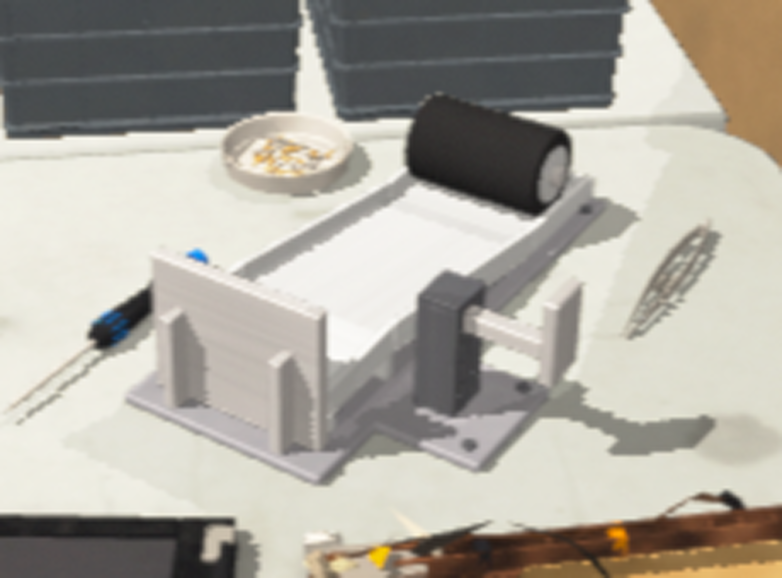

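The top view shows the ramp's foot at the right and its stop at the left, with the bolt tab towards the robot, near crop pixel (232,470). The roller sits on the landing at about (565,315). The side view agrees, and the bolt is open. Next I'll fit the ramp's pose to these landmarks.

```bash
cat > h.py <<'E'
import numpy as np
from station import eyes
M={n:eyes.camera_model(n) for n in('top','side')}
def proj(n,P):
    P=np.atleast_2d(P);c=np.c_[P,np.ones(len(P))]@M[n]['world_to_cam'].T
    return np.c_[c[:,0]/-c[:,2],-c[:,1]/-c[:,2],np.ones(len(P))]@M[n]['mtx'][:2].T
def ray(n,uv,z):
    W=M[n]['world_to_cam'];R=W[:3,:3];o=-R.T@W[:3,3]
    d=np.linalg.inv(M[n]['mtx'])@[uv[0],uv[1],1];d=R.T@(d*[1,-1,-1]);return o+d*(z-o[2])/d[2]
E
python3 - <<'E'
from h import *
from scipy.optimize import least_squares
A=lambda u,v:(120+u/3.1,130+v/3.1); B=lambda u,v:(170+u/3.4,150+v/3.4)
L=[('top',A(148,322),(145,56,3)),('top',A(613,417),(-148,56,3)),('top',A(648,248),(-148,-56,5)),
('side',B(320,481),(145,56,0)),('side',B(127,397),(145,-56,0))]
T=lambda p,P:np.array([p[0]+np.cos(p[2])*P[0]-np.sin(p[2])*P[1],p[1]+np.sin(p[2])*P[0]+np.cos(p[2])*P[1],P[2]])
f=lambda p:np.concatenate([proj(n,T(p,np.array(P)/1000))[0]-uv for n,uv,P in L])
r=least_squares(f,[.53,.2,1.5]);p=r.x;print(p,np.degrees(p[2]),r.fun.round(1))
inv=lambda w:(np.array([[np.cos(p[2]),np.sin(p[2])],[-np.sin(p[2]),np.cos(p[2])]])@(w[:2]-p[:2])*1000).round(1)
print('roller',inv(ray('top',(301.1,231.4),.042)),inv(ray('side',(312.4,195.1),.037)))
print('tabtop',inv(ray('top',A(230,467),.087)),'side tab top outer',inv(ray('side',B(580,280),.087)))
print('stop top L,R',inv(ray('top',A(150,305),.08)),inv(ray('top',A(190,150),.08)))
for k,P in dict(foot=(-160,0,0),roll=(-105,0,0),crest=(65,0,0),tab=(60,136,0),tabfar=(60,175,0)).items():print(k,T(p,np.array(P)/1000))
E
```

```text
[0.51529521 0.21729927 1.38763978] 79.50590281391798 [-1.1  0.3  1.2  2.1  1.9 -1.6 -0.1  1.  -1.2  0.8]
roller [-100.     1.1] [-101.5    0.6]
tabtop [ 64.3 125.6] side tab top outer [ 54.8 132.6]
stop top L,R [129.1  47. ] [126.7 -43.6]
foot [0.48615373 0.05997549 0.        ]
roll [0.49617111 0.11405554 0.        ]
crest [0.52713393 0.28121206 0.        ]
tab [0.39249804 0.30106595 0.        ]
tabfar [0.35415037 0.30816918 0.        ]
```

View pics/top0.png

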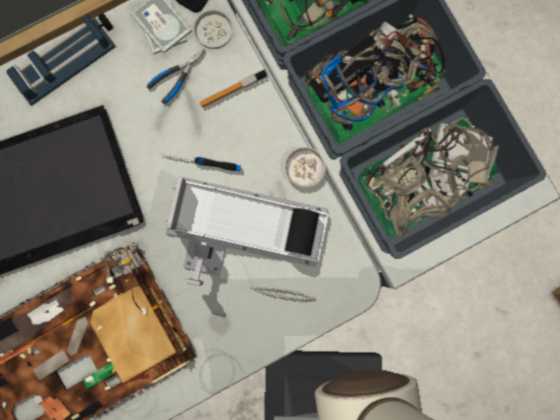

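View pics/side0.png

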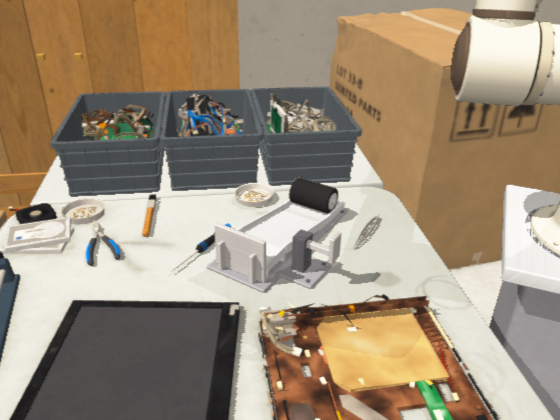

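The wide views show three bins behind the ramp's foot. The nearest bin's rim runs from about (343,160) to (390,255) in the top view, and from (260,137) to (359,130) in the side view. I'll check that the gripper's body clears it.

```bash
python3 - <<'E'
from h import *
from scipy.optimize import least_squares
p=[.51529521,.21729927,1.38763978];c,s=np.cos(p[2]),np.sin(p[2])
for a,b in(((343,160),(260,137)),((390,255),(359,130))):
    r=least_squares(lambda w:np.r_[proj('top',w)[0]-a,proj('side',w)[0]-b],[.5,0,.1])
    d=r.x[:2]-p[:2];print(r.x,r.fun.round(1),'ramp',(c*d[0]+s*d[1])*1e3,(-s*d[0]+c*d[1])*1e3)
E
```

```text
[0.62168707 0.05593925 0.10817172] [-1.1 -3.4  4.1  0.7] ramp -139.2834639719037 -134.00150106957886
[ 0.45338321 -0.02469931  0.12260396] [ 0.2  1.2 -1.5 -0.1] ramp -249.22712943151902 16.800217183190703
```

```bash
cat >> h.py <<'E'
from scipy.spatial.transform import Rotation as Ro
from station import sensors
p=np.array([.51529521,.21729927,1.38763978])
RP=Ro.from_euler('z',p[2]).as_matrix()
def go(x,y,z,tilt=0):  # target in ramp mm; prints tool-frame normalised shift & turn from here
    s=sensors.get_state();R=s['orientation']
    t=RP@np.array([x,y,0])/1e3+[p[0],p[1],z/1e3]
    Rt=RP@np.diag([1.,-1,-1])@Ro.from_euler('y',tilt,degrees=True).as_matrix()
    cur=RP.T@(s['ee_pos']-[p[0],p[1],0])*1e3
    print('t',s['time'],'ramp',cur.round(1),'F',(RP.T@s['ft_force']).round(1),'w',s['gripper_width'])
    print('shift',(R.T@(t-s['ee_pos'])/.3).round(4),'turn',(Ro.from_matrix(R.T@Rt).as_rotvec()/np.pi).round(4))
E
python3 -c "
from h import *
go(-143,3,235)"
```

```text
t 0.7 ramp [-793.8  160.3  214.6] F [ 0.3 -0.3 -1. ] w 0.09175770309746582
shift [ 1.601  -1.5547 -0.068 ] turn [ 0.      0.     -0.3208]
```

Emit:
jog_arm(
  motion=[
    [0,0,-0.1,0,0,0,0.33],
    [0.08,-0.0777,-0.05,0,0,0,0.33],
    [0.08,-0.0777,0,0,0,0,0.33],
    [0.08,-0.0777,0,0,0,0,0.33],
    [0.08,-0.0777,0,0,0,0,0.33],
    [0.08,-0.0777,0,0,0,0,0.33],
    [0.08,-0.0777,0,0,0,0,0.33],
    [0.08,-0.0777,0,0,0,0,0.33],
    [0.08,-0.0777,0,0,0,0,0.33],
    [0.08,-0.0777,0,0,0,0,0.33],
    [0.08,-0.0777,0,0,0,0,0.33],
    [0.08,-0.0777,0,0,0,0,0.33],
    [0.08,-0.0777,0,0,0,0,0.33],
    [0.08,-0.0777,0,0,0,0,0.33],
    [0.08,-0.0777,0,0,0,0,0.33],
    [0.08,-0.0777,0,0,0,0,0.33],
    [0.08,-0.0777,0,0,0,0,0.33],
    [0.08,-0.0777,0,0,0,0,0.33],
    [0.08,-0.0777,0,0,0,0,0.33],
    [0.08,-0.0777,0,0,0,0,0.33],
  ],
)

```text
time: 2.7
ee_pos: [0.4729, 0.0478, 0.2598]
orientation: [[0.929, 0.371, 0.0], [0.371, -0.929, -0.0], [0.0, 0.0, -1.0]]
ft_force: [0.2, -0.2, -0.7]
gripper_width: 0.0305
gripper_force: 0.0
```

Emit:
jog_arm(
  motion=[
    [0,0,0,0,0,-0.04,0.33],
    [0,0,0,0,0,-0.04,0.33],
    [0,0,0,0,0,-0.04,0.33],
    [0,0,0,0,0,-0.04,0.33],
    [0,0,0,0,0,-0.04,0.33],
    [0,0,0,0,0,-0.04,0.33],
    [0,0,0,0,0,-0.04,0.33],
    [0,0,0,0,0,-0.04,0.33],
    [0,0,0,0,-0.028,0,0.33],
    [0,0,0,0,-0.028,0,0.33],
    [0,0,0,0,0,0,0.33],
  ],
)

```text
time: 3.8
ee_pos: [0.4724, 0.0479, 0.2592]
orientation: [[0.179, 0.983, -0.033], [0.968, -0.182, -0.172], [-0.175, -0.001, -0.985]]
ft_force: [-0.5, 0.4, -0.4]
gripper_width: 0.0305
gripper_force: 0.0
```

```bash
python3 -c "
from h import *
go(-143,3,100,-10)"
```

```text
t 3.8 ramp [-174.4   11.3  259.2] F [ 0.3  0.6 -0.4] w 0.03045486265237963
shift [0.1961 0.0282 0.5042] turn [-0.0002  0.0005  0.0002]
```

Emit:
jog_arm(
  motion=[
    [0.033,0.0047,0.084,0,0,0,0.33],
    [0.033,0.0047,0.084,0,0,0,0.33],
    [0.033,0.0047,0.084,0,0,0,0.33],
    [0.033,0.0047,0.084,0,0,0,0.33],
    [0.033,0.0047,0.084,0,0,0,0.33],
    [0.033,0.0047,0.084,0,0,0,0.33],
    [0,0,0,0,0,0,0.33],
  ],
)

```text
time: 4.5
ee_pos: [0.4838, 0.0762, 0.0969]
orientation: [[0.181, 0.983, -0.04], [0.968, -0.185, -0.17], [-0.175, -0.008, -0.985]]
ft_force: [0.5, -0.2, 0.8]
gripper_width: 0.0302
gripper_force: 0.0
```

```bash
python3 -c "
from h import *
import cv2
go(-143,3,34,-10)
b=eyes.grab_frame('side')[90:270,220:440,::-1];t=eyes.grab_frame('top')[150:330,200:420,::-1]
cv2.imwrite('pics/c.png',cv2.resize(np.vstack([b,t]),None,fx=1.65,fy=1.65,interpolation=cv2.INTER_CUBIC))"
```

```text
t 4.5 ramp [-144.5    5.3   96.9] F [-0.1 -0.5  0.8] w 0.030244361318068926
shift [0.0416 0.0093 0.2055] turn [-0.0025  0.0004 -0.0005]
```

View pics/c.png

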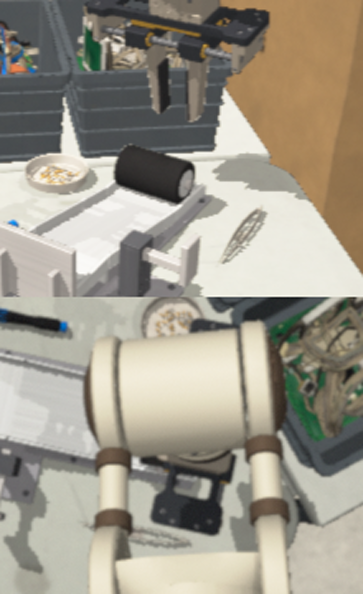

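The gripper hangs behind the roller and in front of the nearest bin, and it clears both. In this view its fingers are about 65 mm above the landing. Next I go down.

Emit:
jog_arm(
  motion=[
    [0.007,0.0015,0.034,0,0,0,0.33],
    [0.007,0.0015,0.034,0,0,0,0.33],
    [0.007,0.0015,0.034,0,0,0,0.33],
    [0.007,0.0015,0.034,0,0,0,0.33],
    [0.007,0.0015,0.034,0,0,0,0.33],
    [0.007,0.0015,0.034,0,0,0,0.33],
    [0,0,0,0,0,0,0.33],
  ],
)

```text
time: 5.3
ee_pos: [0.4882, 0.0774, 0.036]
orientation: [[0.181, 0.983, -0.036], [0.968, -0.185, -0.172], [-0.176, -0.003, -0.984]]
ft_force: [0.3, 0.0, -0.5]
gripper_width: 0.0306
gripper_force: 0.0
```

```bash
python3 -c "
from h import *
import cv2
go(-115,0,34,-5)
b=eyes.grab_frame('side')[110:290,200:400,::-1];
r=trace('side','roller')[0];q=np.nonzero(r['pixels']);print(q[1].mean(),q[0].mean())
cv2.imwrite('pics/d.png',cv2.resize(b,None,fx=3.2,fy=3.2,interpolation=cv2.INTER_CUBIC))"
```

```text
t 5.3 ramp [-142.4    1.1   36. ] F [ 0.1 -0.2 -0.5] w 0.03064040947144491
shift [ 0.0912  0.0036 -0.0096] turn [-0.0012  0.0284 -0.0007]Traceback (most recent call last):
  File "<string>", line 6, in <module>
    r=trace('side','roller')[0];q=np.nonzero(r['pixels']);print(q[1].mean(),q[0].mean())
      ^^^^^
NameError: name 'trace' is not defined. Did you forget to import 'trace'?
```

Emit:
jog_arm(
  motion=[
    [0.0131,0,-0.002,0,0,0,0.33],
    [0.0131,0,-0.002,0,0,0,0.33],
    [0.0131,0,-0.002,0,0,0,0.33],
    [0.0131,0,-0.002,0,0.007,0,0.33],
    [0.0131,0,-0.002,0,0.007,0,0.33],
    [0.0131,0,-0.002,0,0.007,0,0.33],
    [0.0131,0,-0.001,0,0.007,0,0.33],
  ],
)

```text
time: 6.05
ee_pos: [0.4947, 0.105, 0.0374]
orientation: [[0.184, 0.983, -0.016], [0.979, -0.185, -0.084], [-0.086, -0.0, -0.996]]
ft_force: [0.1, 0.9, -0.2]
gripper_width: 0.0302
gripper_force: 0.2
```

```bash
cat > look.py <<'E'
from h import *
from station import trace
import cv2,sys
go(*map(float,sys.argv[2:6]))
b=eyes.grab_frame('side')
for n in ['roller','bolt']:
    for r in trace('side',n)[:1]:
        q=np.nonzero(r['pixels']);c=(q[1].mean(),q[0].mean());h=.037 if n=='roller' else .06
        for h in ((.037,.047,.055) if n=='roller' else (.06,)):
            w=ray('side',c,h);print(n,r['confidence'],h,(RP.T@(w-[p[0],p[1],0])*1e3).round(1))
cv2.imwrite(f'pics/{sys.argv[1]}.png',cv2.resize(b[110:290,200:400,::-1],None,fx=3.2,fy=3.2,interpolation=cv2.INTER_CUBIC))
E
python3 look.py d -80 0 36 0
```

```text
t 6.05 ramp [-114.1   -0.2   37.4] F [ 0.9  0.1 -0.2] w 0.030173129396062957
shift [ 0.1138 -0.001  -0.0053] turn [-0.0001  0.0274 -0.0009]
roller 0.75 0.037 [-81.    1.1  37. ]
roller 0.75 0.047 [-65.4   9.4  47. ]
roller 0.75 0.055 [-53.   16.1  55. ]
bolt 0.56 0.06 [ 63.2 117.6  60. ]
```

View pics/d.png

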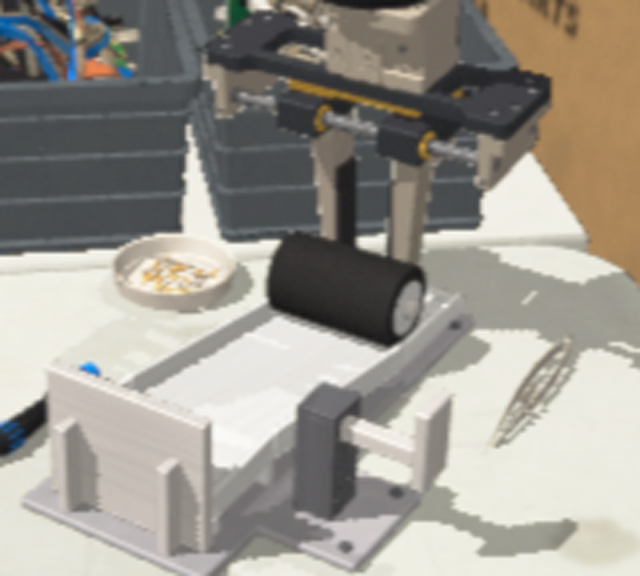

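Emit:
jog_arm(
  motion=[
    [0.011,0,0,0,0.007,0,0.33],
    [0.011,0,0,0,0.007,0,0.33],
    [0.011,0,0.001,0,0.007,0,0.33],
    [0.011,0,0.001,0,0.006,0,0.33],
    [0.011,0,0,0,0,0,0.33],
    [0.011,0,0,0,0,0,0.33],
    [0.011,0,0,0,0,0,0.33],
    [0.011,0,0,0,0,0,0.33],
    [0.011,0,0,0,0,0,0.33],
    [0.011,0,0,0,0,0,0.33],
    [0.011,0,0,0,0,0,0.33],
  ],
)

```text
time: 7.3
ee_pos: [0.5023, 0.1389, 0.037]
orientation: [[0.184, 0.983, 0.001], [0.983, -0.184, -0.005], [-0.005, 0.002, -1.0]]
ft_force: [-1.6, -6.8, 6.3]
gripper_width: 0.0304
gripper_force: 3.7
```

```bash
python3 look.py e 20 0 50 0
```

```text
t 7.3 ramp [-79.4  -1.5  37. ] F [-7.   0.3  6.3] w 0.030353691407412262
shift [ 0.3312 -0.0056 -0.0452] turn [ 0.0005  0.0017 -0.0006]
roller 0.61 0.037 [-51.8  -1.7  37. ]
roller 0.61 0.047 [-36.9   6.7  47. ]
roller 0.61 0.055 [-24.9  13.4  55. ]
bolt 0.61 0.06 [ 64.8 116.8  60. ]
```

Emit:
jog_arm(
  motion=[
    [0.011,0,0,0,0.011,0,0.33],
    [0.011,0,0,0,0.011,0,0.33],
    [0.011,0,0.001,0,0.011,0,0.33],
    [0.011,0,0.001,0,0.011,0,0.33],
    [0.011,0,0.002,0,0.011,0,0.33],
    [0.01,0,0.002,0,0,0,0.33],
    [0.01,0,0.002,0,0,0,0.33],
    [0.01,0,0.002,0,0,0,0.33],
  ],
)

```text
time: 8.25
ee_pos: [0.5063, 0.1661, 0.0357]
orientation: [[0.182, 0.983, 0.031], [0.969, -0.184, 0.166], [0.168, 0.0, -0.986]]
ft_force: [0.5, -2.7, 1.5]
gripper_width: 0.0304
gripper_force: 0.9
```

```bash
python3 look.py f 28 0 48 10
```

```text
t 8.25 ramp [-52.   -0.4  35.7] F [-2.5 -1.   1.5] w 0.03042993836511142
shift [ 0.2698 -0.0021  0.0044] turn [ 0.0001  0.0017 -0.0007]
roller 0.56 0.037 [-32.3  -6.4  37. ]
roller 0.56 0.047 [-17.8   2.1  47. ]
roller 0.56 0.055 [-6.2  8.9 55. ]
bolt 0.76 0.06 [ 64.5 117.3  60. ]
```

View pics/f.png

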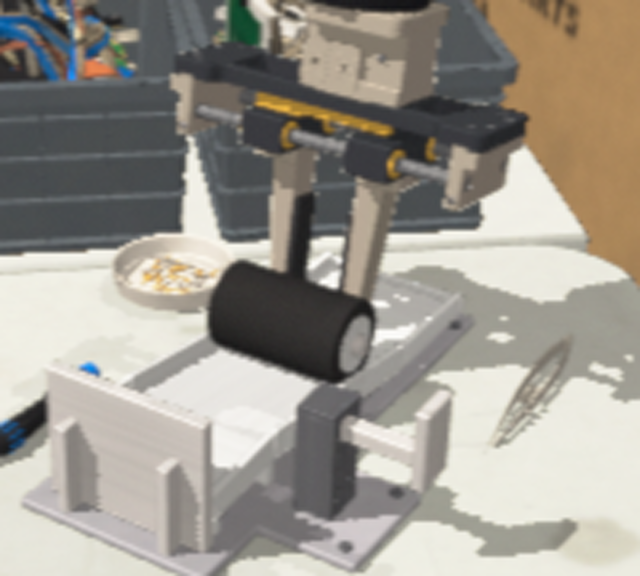

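The roller is in the lane at about x −19, the fingers are square behind it, and the force is down to 2.5 N. I'll keep pushing.

Emit:
jog_arm(
  motion=[
    [0.0104,0,0,0,0,0,0.33],
    [0.0104,0,0,0,0,0,0.33],
    [0.0104,0,0,0,0,0,0.33],
    [0.0104,0,0,0,0,0,0.33],
    [0.0104,0,0,0,0,0,0.33],
    [0.0104,0,0,0,0,0,0.33],
    [0.0104,0,0,0,0,0,0.33],
    [0.0104,0,0,0,0,0,0.33],
    [0.0104,0,0,0,0,0,0.33],
    [0.0104,0,0,0,0,0,0.33],
    [0.0104,0,0,0,0,0,0.33],
    [0.0104,0,0,0,0,0,0.33],
    [0.0104,0,0,0,0,0,0.33],
    [0.0104,0,0,0,0,0,0.33],
    [0.0104,0,0,0,0,0,0.33],
    [0.0104,0,0,0,0,0,0.33],
    [0.0104,0,0,0,0,0,0.33],
    [0.0104,0,0,0,0,0,0.33],
  ],
)

```text
time: 10.2
ee_pos: [0.5165, 0.2203, 0.0452]
orientation: [[0.182, 0.983, 0.031], [0.969, -0.185, 0.166], [0.169, -0.0, -0.986]]
ft_force: [0.7, -2.2, 2.3]
gripper_width: 0.03
gripper_force: 0.9
```

```bash
python3 look.py g 40 0 49 10
```

```text
t 10.2 ramp [ 3.2 -0.6 45.2] F [-2.  -1.1  2.3] w 0.02997032679342138
shift [ 0.123  -0.0024  0.0082] turn [ 0.0001  0.0016 -0.0008]
roller 0.62 0.037 [ 14.9 -13.6  37. ]
roller 0.62 0.047 [28.4 -4.9 47. ]
roller 0.62 0.055 [39.2  2.  55. ]
bolt 0.9 0.06 [ 64.  116.3  60. ]
```

Emit:
jog_arm(
  motion=[
    [0.0104,0,0,0,0,0,0.33],
    [0.0104,0,0,0,0,0,0.33],
    [0.0104,0,0,0,0,0,0.33],
    [0.0104,0,0,0,0,0,0.33],
    [0.0104,0,0,0,0,0,0.33],
    [0.0104,0,0,0,0,0,0.33],
    [0.0104,0,0.001,0,0,0,0.33],
    [0.008,0,0.001,0,0,0,0.33],
    [0.006,0,0.001,0,0,0,0.33],
    [0.006,0,0.001,0,0,0,0.33],
    [0.006,0,0.001,0,0,0,0.33],
    [0.006,0,0.001,0,0,0,0.33],
    [0.006,0,0.001,0,0,0,0.33],
    [0.006,0,0.001,0,0,0,0.33],
  ],
)

```text
time: 11.75
ee_pos: [0.5229, 0.2548, 0.0487]
orientation: [[0.182, 0.983, 0.031], [0.969, -0.185, 0.166], [0.169, -0.0, -0.986]]
ft_force: [0.4, 0.2, 0.8]
gripper_width: 0.03
gripper_force: 0.0
```

```bash
python3 look.py i 52 0 50 10
```

```text
t 11.75 ramp [38.3 -0.6 48.7] F [ 0.3 -0.4  0.8] w 0.03003769706182654
shift [ 0.0458 -0.0022  0.0033] turn [ 0.0001  0.0014 -0.0009]
roller 0.62 0.037 [ 41.7 -16.5  37. ]
roller 0.62 0.047 [54.7 -7.8 47. ]
roller 0.62 0.055 [65.  -0.8 55. ]
```

Emit:
jog_arm(
  motion=[
    [0,0,0,0,0,0,0.33],
    [0,0,0,0,0,0,0.33],
    [0,0,0,0,0,0,0.33],
  ],
)

```text
time: 12.2
ee_pos: [0.5229, 0.2544, 0.0487]
orientation: [[0.182, 0.983, 0.031], [0.969, -0.185, 0.166], [0.169, 0.0, -0.986]]
ft_force: [0.0, -0.1, 1.0]
gripper_width: 0.0302
gripper_force: 0.0
```

```bash
python3 look.py j 52 0 50 10
```

```text
t 12.2 ramp [37.9 -0.7 48.7] F [-0.1 -0.   1. ] w 0.03015493641116402
shift [ 0.0471 -0.0026  0.0037] turn [ 0.0002  0.0015 -0.0008]
roller 0.62 0.037 [ 61.2 -15.4  37. ]
roller 0.62 0.047 [73.7 -6.7 47. ]
roller 0.62 0.055 [83.7  0.2 55. ]
bolt 0.59 0.06 [ 63.9 117.8  60. ]
```

View pics/j.png

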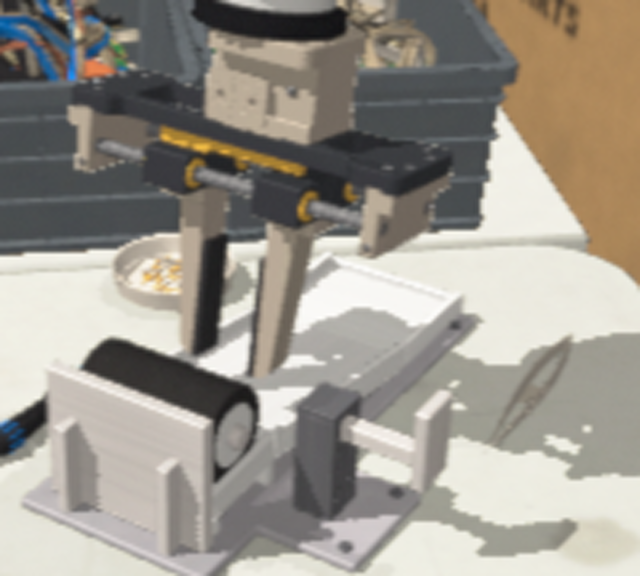

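The roller lies square against the end stop and the fingers are free of it. I'll lift clear, close the fingers and go behind the bolt tab.

Emit:
jog_arm(
  motion=[
    [-0.01,0,-0.04,0,0,0,0.33],
    [0,0,-0.09,0,0,0,0.33],
    [0,0,-0.1,0,0,0,0.2],
    [0,0,-0.1,0,-0.028,0,0],
    [0,0,-0.1,0,-0.028,0,0],
    [0.02,-0.05,0,0,0,0,0],
    [0.02,-0.05,0,0,0,0,0],
    [0.02,-0.05,0,0,0,0,0],
    [0.02,-0.05,0,0,0,0,0],
    [0.02,-0.05,0,0,0,0,0],
    [0.02,-0.05,0,0,0,0,0],
    [0.02,-0.05,0,0,0,0,0],
    [0,-0.05,0,0,0,0,0],
    [0,-0.05,0,0,0,0,0],
    [0,-0.05,0,0,0,0,0],
    [0,-0.05,0,0,0,0,0],
    [0,-0.05,0,0,0,0,0],
    [0,0,0,0,0,0,0],
  ],
)

```text
time: 14.15
ee_pos: [0.3479, 0.3075, 0.1753]
orientation: [[0.183, 0.983, -0.002], [0.983, -0.183, -0.006], [-0.006, -0.0, -1.0]]
ft_force: [-0.3, -0.6, 0.3]
gripper_width: -0.0001
gripper_force: 0.0
```

```bash
python3 look.py k 61 170 57 0
```

```text
t 14.15 ramp [ 58.2 181.  175.3] F [-0.6  0.2  0.3] w -0.00010082714588763786
shift [0.0117 0.0368 0.3944] turn [-0.0001  0.002  -0.0003]
roller 0.73 0.037 [ 61.4 -14.2  37. ]
roller 0.73 0.047 [73.9 -5.5 47. ]
roller 0.73 0.055 [83.9  1.4 55. ]
bolt 0.96 0.06 [ 63.9 118.2  60. ]
```

Emit:
jog_arm(
  motion=[
    [0.005,0.005,0.09,0,0,0,0],
    [0.005,0.005,0.09,0,0,0,0],
    [0,0,0.09,0,0,0,0],
    [0,0,0.07,0,0,0,0],
    [0,0,0.05,0,0,0,0],
    [0,0,0,0,0,0,0],
  ],
)

```text
time: 14.9
ee_pos: [0.3518, 0.3077, 0.0562]
orientation: [[0.185, 0.983, -0.005], [0.983, -0.185, -0.008], [-0.009, -0.004, -1.0]]
ft_force: [-0.3, -0.2, -0.2]
gripper_width: 0.0002
gripper_force: 0.0
```

```bash
python3 look.py l 61 107 57 0
```

```text
t 14.9 ramp [ 59.1 177.2  56.2] F [-0.2  0.2 -0.2] w 0.00022057358512722546
shift [ 0.007   0.234  -0.0036] turn [-0.0012  0.003  -0.0011]
roller 0.88 0.037 [ 62.  -14.1  37. ]
roller 0.88 0.047 [74.4 -5.4 47. ]
roller 0.88 0.055 [84.4  1.5 55. ]
bolt 0.77 0.06 [ 62.8 116.3  60. ]
```

View pics/l.png

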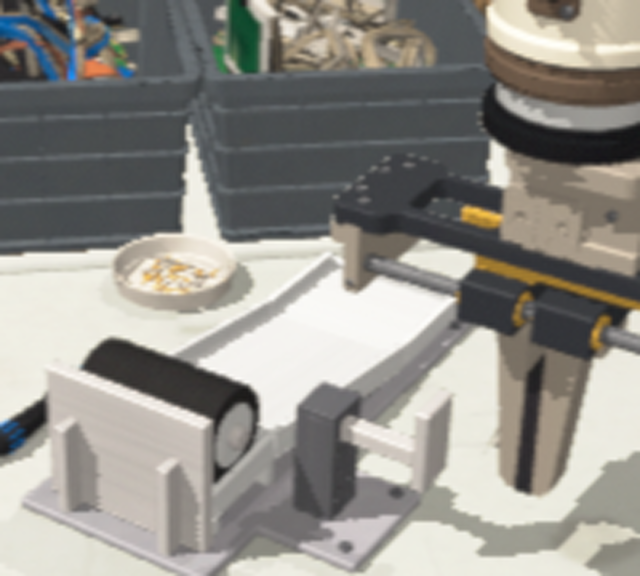

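The closed fingers stand in line with the outside of the tab, and nothing is in the way. Pushing along −y.

Emit:
jog_arm(
  motion=[
    [0,0.02,0,0,0,0,0],
    [0,0.02,0,0,0,0,0],
    [0,0.02,0,0,0,0,0],
    [0,0.015,0,0,0,0,0],
    [0,0.015,0,0,0,0,0],
    [0,0.015,0,0,0,0,0],
    [0,0.015,0,0,0,0,0],
    [0,0.015,0,0,0,0,0],
    [0,0.015,0,0,0,0,0],
    [0,0.015,0,0,0,0,0],
    [0,0.015,0,0,0,0,0],
    [0,0.015,0,0,0,0,0],
  ],
)

```text
time: 16.25
ee_pos: [0.4108, 0.298, 0.0584]
orientation: [[0.185, 0.983, -0.001], [0.983, -0.185, -0.006], [-0.006, -0.0, -1.0]]
ft_force: [-1.3, -0.8, 1.5]
gripper_width: 0.0008
gripper_force: 0.9
```

```bash
python3 look.py m 61 107 57 0
```

```text
t 16.25 ramp [ 60.3 117.4  58.4] F [-1.   1.2  1.5] w 0.0007513994090569267
shift [0.0025 0.0347 0.0045] turn [-0.      0.002  -0.0008]
roller 0.76 0.037 [ 61.8 -13.5  37. ]
roller 0.76 0.047 [74.3 -4.9 47. ]
roller 0.76 0.055 [84.2  2.  55. ]
bolt 0.74 0.06 [110.6  49.5  60. ]
```

Emit:
jog_arm(
  motion=[
    [0,0.008,0,0,0,0,0],
    [0,0.008,0,0,0,0,0],
    [0,0.008,0,0,0,0,0],
    [0,0.008,0,0,0,0,0],
  ],
)

```text
time: 16.8
ee_pos: [0.4199, 0.2963, 0.0583]
orientation: [[0.185, 0.983, -0.002], [0.983, -0.185, -0.006], [-0.006, -0.0, -1.0]]
ft_force: [-1.1, 0.1, -0.1]
gripper_width: 0.0006
gripper_force: 0.8
```

Emit:
jog_arm(
  motion=[
    [0,0.005,0,0,0,0,0],
    [0,0.005,0,0,0,0,0],
  ],
)

```text
time: 17.0
ee_pos: [0.422, 0.2958, 0.0582]
orientation: [[0.185, 0.983, -0.004], [0.983, -0.185, -0.006], [-0.007, -0.002, -1.0]]
ft_force: [-7.4, 1.6, 4.9]
gripper_width: 0.0007
gripper_force: 4.1
```

```bash
python3 look.py n 61 107 57 0
```

```text
t 17.0 ramp [ 60.2 106.   58.2] F [0.2 7.6 4.9] w 0.0007212893265872529
shift [ 0.0026 -0.0033  0.0039] turn [-0.0008  0.0021 -0.0009]
roller 0.74 0.037 [ 60.6 -14.1  37. ]
roller 0.74 0.047 [73.1 -5.4 47. ]
roller 0.74 0.055 [83.1  1.5 55. ]
bolt 0.83 0.06 [65.9 70.8 60. ]
```

View pics/n.png

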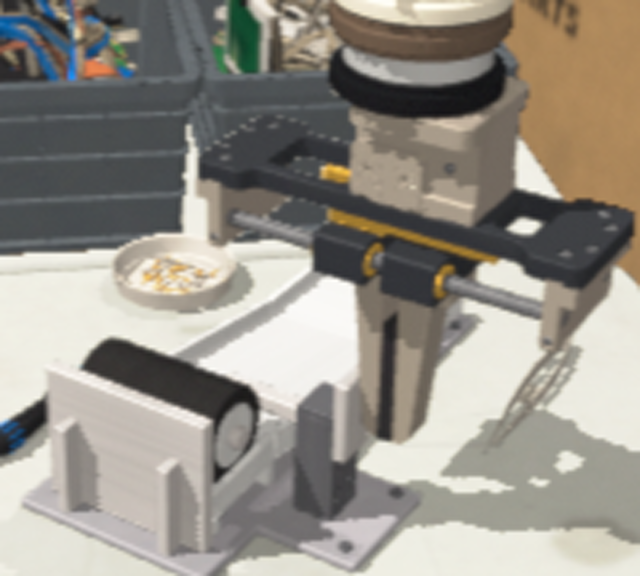

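The tab is now up against the bracket, the bar lies behind the roller, and the force has risen to 7.6 N. One more small nudge to make sure of the end, then back off.

Emit:
jog_arm(
  motion=[
    [0,0.005,0,0,0,0,0],
    [0,0.003,0,0,0,0,0],
  ],
)

```text
time: 17.35
ee_pos: [0.422, 0.2958, 0.0581]
orientation: [[0.185, 0.983, -0.009], [0.983, -0.185, -0.006], [-0.007, -0.007, -1.0]]
ft_force: [-14.8, 3.1, 10.1]
gripper_width: 0.0006
gripper_force: 8.1
```

Emit:
jog_arm(
  motion=[
    [0,-0.02,0,0,0,0,0],
    [0,-0.06,0,0,0,0,0],
    [0,-0.08,0,0,0,0,0],
    [0,-0.08,0,0,0,0,0],
    [0,0,-0.1,0,0,0,0],
    [0,0,-0.1,0,0,0,0],
    [0,0,-0.1,0,0,0,0],
    [0,0,0,0,0,0,0],
  ],
)

```text
time: 18.15
ee_pos: [0.3582, 0.3107, 0.1533]
orientation: [[0.184, 0.983, 0.009], [0.983, -0.184, -0.002], [-0.0, 0.009, -1.0]]
ft_force: [0.5, 0.2, 0.6]
gripper_width: 0.0002
gripper_force: 0.0
```

```bash
python3 look.py o 61 107 57 0; python3 - <<'E'
import cv2
from h import *
t=eyes.grab_frame('top')[150:320,140:350,::-1];s=cv2.imread('pics/o.png')
t=cv2.resize(t,(500,405));s=cv2.resize(s,None,fx=.6,fy=.6)
o=np.zeros((405,500,3),np.uint8);print(s.shape)
h=np.zeros((max(405,s.shape[0]),800,3),np.uint8);t=cv2.resize(t,(416,337));h[:337,:416]=t;h[:s.shape[0],416:416+s.shape[1]]=s[:,:384]
cv2.imwrite('pics/q.png',h)
E
```

```text
t 18.15 ramp [ 63.3 171.5 153.3] F [ 0.3 -0.4  0.6] w 0.00018529283450968376
shift [-0.007   0.2122  0.3228] turn [ 0.0029  0.0001 -0.0008]
roller 0.84 0.037 [ 62.1 -13.4  37. ]
roller 0.84 0.047 [74.6 -4.8 47. ]
roller 0.84 0.055 [84.6  2.1 55. ]
bolt 0.71 0.06 [60.1 73.2 60. ]
(346, 384, 3)
```

View pics/q.png

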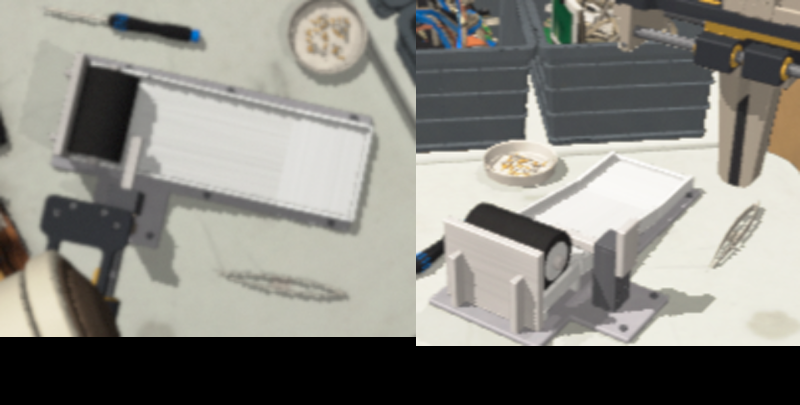

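The roller lies against the stop with the bolt bar fully across behind it. The dish, driver and tweezers look undisturbed, and the arm touches nothing.

```bash
python3 -c "
from station import bot
print(bot.sign_off())"
```

```text
the job is handed in; nothing more can be done
None
```

The roller was pushed slowly over the crest and rests against the end stop, the bolt is pushed to its end stop behind it, nothing else was disturbed, and the job was handed in at about 18 s.

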